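Start the graver sharpener in reverse

ROBOT

A 6-joint arm with a two-finger parallel gripper is mounted at the origin on the work surface. World frame = base frame: x ahead of the robot, y to its left, z up, the work surface at z = 0. Lengths are in m, angles in rad, forces in N, time in s.
With the tool pointing down it reaches from about 0.225 to 0.875 m from the base axis. Payload 3.4 kg.
Tool frame: the origin (TCP) lies between the finger pads; the fingertips stand 19 mm ahead of it and the grasp point (between the pads) is the TCP (bot.finger_overhang is the distance from the TCP to the fingertips, in m); z points along the fingers, y is the line along which they close (so a half turn about z gives the same grasp; the last joint's range is limited). The gripper opens to 85 mm and grips with 20 to 120 N. Pads are 22 mm wide; open, the fingers measure 114 mm over their backs; the gripper's body (76 mm by 85 mm) begins 54 mm behind the grasp point. The pads swing forward as they close: fully open they stand 13 mm farther back than shut.
Start: joints at [1.027, 0.276, 1.505, -0, 1.361, -0.121], TCP at [0.236, 0.524, 0.25] pointing down, gripper open.
Joint ranges: [-2.89, 2.89], [-0.75, 2.08], [0.22, 2.7], [-1.18, 4.32], [0.11, 2.71], [-2.7, 2.7]. Speed limits (rad/s): [2.57, 2.57, 3.14, 3.14, 3.14, 3.14].

INTERFACE

Orientations are given as [roll, pitch, yaw] about the fixed x, y, z axes, in that order (R = Rz(yaw) Ry(pitch) Rx(roll)).
In Python, from workcell import bot, fingers, readout, cams, hand_in, regions_of gives the robot as it stands. The module is installed in compiled form; this text tells all that it offers. Calls block until the motion is done:
- bot.reach(position, orientation): joint-space move of the TCP to a pose.
- bot.movel(position, attitude=None, max_speed=0.15, contact_N=None): straight line of the TCP; attitude=None keeps the orientation; max_speed is the mean speed in m/s. With contact_N (N) it stops when the force on the tool has changed by that much, and returns True; else False.
- bot.movej(angles): joint-space move.
- fingers.release() and fingers.close_gripper(squeeze=None): open the fingers fully, or close them until they stop; squeeze is the grip in N (None keeps the last).
- bot.wait(seconds).
- bot.solve_ik(position, orientation): joint angles nearest the present ones, or None.
- readout.state(): the state.
- cams.get_image(name): name is "side" or "top"; returns (picture, depth): 400x640x3 uint8, blue, green, red; 400x640 float32, m along the optical axis (not along the pixel's ray), 0 where there is no reading.
- cams.camera_info(name): a dict with "fx", "fy", "cx", "cy" (pixels), "view" (4x4, takes a point from world to camera coordinates). Camera axes: x right, y down, z forward; pixel columns grow to the right and rows downward; lengths in m; the calibration is good to about 2 mm. A picture is of the moment at which its call begins. camera_info takes no time and is no camera call.
A pose or a line that the arm cannot do raises bot.PlanningError and nothing moves.
- hand_in(): hands the job in; it is judged then, once.
Trained networks look in the newest picture that a camera, given by its name, has taken for a name from the list of things; names that differ only in an ending like _2 or _b are one class to them, and where a whole thing is asked for, a point or a joint stands for the part that bears it (a point fixed in the world has none). Each returns a list of dicts, best first, with "score" (0 to 1); they miss things now and then, are a little off and sometimes report something else, mostly with a low value. They report only what shows in the picture. A call takes as long as a camera call. They do not tell look-alikes from the thing itself.
- regions_of(name, camera): "mask" (400x640 bool, what is visible of it) and "bbox" ([left, top, right, bottom] in pixels, round what is visible of it).
The state is a dict: "clock": time; "q": joint angles; "joint_vel": joint speeds; "tau": joint torques, N m; "eef_pos": TCP position; "eef_rot": TCP orientation; "contact_force": force on the tool from outside, world axes, zero at the start; "ft_torque": the same for the moment, N m; "finger_gap": finger opening in m; "grasp_force": force on a finger pad.
Only numpy, scipy, OpenCV 4.12 (cv2) and the standard library are available. Lean on these libraries where they do the work, as an engineer would, in place of code of your own. Each camera call takes 0.05 s, during which the arm holds its last target. There are 200 camera calls.

TASK

Start the graver sharpener turning in reverse: first press down the far end of its orange mains rocker to switch it on, then push down the right-hand end of the black direction rocker so that it tips fully over to reverse, and last, press the green start button all the way in and let it come back out. Leave the red stop button and the speed knob as they are, and do not pick up or shift the tin, fixture, graver or loupe on and around the machine.

Things in the scene. Friction and masses are not known exactly. Their poses are not given: they have to be found in the camera images.
- sharpener: Fixed green-grey bench machine, 330 mm deep, 340 wide, 83 high to its deck, with a 152 mm grinding lap on top. Origin on the bench under the middle of its base; x points from the console (the edge facing the robot) to the machine's back, y to its left, z up. On the deck: a steel rest table left of the lap and a curved steel splash guard behind it, the tallest part, 123 mm.
- console: Light grey panel along the machine's front edge, 96 mm up the slope, rising 20 degrees away from the robot. Origin mid-panel; z square out of it, x up the slope, y left. Controls in one row, left to right as the robot sees them: orange mains rocker, black direction rocker, black speed knob, red stop button, green start button, each 64 to 66 mm from the next.
- mains_on_end (a point): Point on the top face of the raised far (uphill) end of the orange mains rocker, leftmost control, 14 mm from its pivot. The rocker is 44 mm long up the slope and 28 wide; the tip of its raised end stands 13 mm above the panel, the bezel round it 3 mm. Pressed towards the panel, this point sinks about 4.3 mm until its half lies parallel to the panel: on.
- reverse_end (a point): Point on the top face of the raised right-hand end (next to the speed knob) of the black direction rocker, second from the left, below two printed curved arrows, 14 mm from its pivot. Same build and travel as the mains rocker, but its 44 mm length lies across the slope. Pressed towards the panel until its half lies parallel to the panel: reverse.
- mains_rocker (a joint): Orange mains rocker angle: 0 = off (far end raised), 0.314 rad = fully on (far end down). It has a shallow V top and pivots at its middle, 6.5 mm above the panel; fingertips pressed on the raised half, clear of the pivot line, take it fully home. About 3.5 N at 14 mm from the pivot moves it; it stays where it is left.
- direction_rocker (a joint): Black direction rocker angle: 0 = forward (right end raised, as at the start), 0.314 rad = fully reverse (right end down). Same pivot height and stiffness as the mains rocker; it stays where it is left.
- start_top (a point): Centre of the top of the round green start button, the rightmost control: 27 mm in diameter, its top 13 mm above the panel and 7 mm above its 35 mm dark metal collar. z points square out of the sloping console, x up the slope, y left along the row.
- start_button (a joint): Green start button travel: 0 = out, 0.005 m = fully in. It is pressed square into the panel against a spring, 1.5 N to begin and 5 N fully in, and springs back when released.
- stop_top (a point): Centre of the top of the red stop button, same build as the start button, 64 mm to the left of it. Leave alone.
- stop_button (a joint): Red stop button travel: 0 = out, 0.005 m = fully in. Leave it out.
- knob_pointer (a point): Tip of the white pointer line on top of the black speed knob in the middle of the console (36 mm in diameter, 19 mm high), 15 mm from the knob's axis. The knob is set anywhere at the start and turns with light friction. Leave it as set.
- paste_tin: Loose round brass tin of paste, 42 mm in diameter, 22 mm high, standing on the deck behind the console, near its left or right end. Origin at the centre of its underside.
- fixture: Loose sharpening fixture of steel and brass, 55 x 36 mm, 66 mm high, standing on the bench beside the machine, on either side. Origin at the centre of the underside of its base.
- graver: Loose graver lying on the bench beside the machine, on either side: wooden mushroom handle and steel shank, 116 mm long, 27 mm thick at most. x runs from handle to tip; origin at bench level, about mid-length.
- loupe: Loose folding loupe lying on the deck behind the console, near its left or right end, 52 x 34 mm, 15 mm high. Origin under the centre of its round lens barrel.
There are look-alikes about, which are no part of the job. There is more than one size of the paste_tin; the job needs the smallest.

How it is judged:
By the outcome, as a careful person would: the job done as asked, in the order asked, and still so for the second after the job is handed in, with the robot touching nothing.
It also fails if it takes over 48 s, if anything falls off the work surface, if the arm or the gripper's body presses on something with over 40 N, if the wrist force passes 120 N, or if a joint passes its speed limit or range.

## Working session

There is one attempt and no reset: what is moved stays moved. The work goes in short steps, each a Python script; the robot and the scene stay as the last script left them, time stands still between calls to the robot, and variables do not carry over. Pictures are saved under pics/ and viewed, at most 10 in all, crops included, and the job is handed in when it is done.

```bash
mkdir -p pics
cat > h.py <<'E'
import numpy as np, cv2
from workcell import bot, fingers, readout, cams, hand_in, regions_of
def world(cam,d):
    i=cams.camera_info(cam); T=np.linalg.inv(np.array(i["view"]))
    v,u=np.mgrid[0:400,0:640]
    P=np.stack([(u-i["cx"])/i["fx"]*d,(v-i["cy"])/i["fy"]*d,d,np.ones_like(d)],-1)
    return (P@T.T)[...,:3]
E
python3 - <<'E'
from h import *
for c in("top","side"):
    im,d=cams.get_image(c); cv2.imwrite(f"pics/{c}0.png",im); np.savez(f"{c}0.npz",im=im,d=d)
    W=world(c,d)
    for n in("mains_rocker","direction_rocker","start_button","stop_button","knob_pointer"):
        for r in regions_of(n,c)[:2]:
            m=r["mask"]&(d>0); print(c,n,round(r["score"],2),r["bbox"],m.sum(),W[m].mean(0).round(4))
    i=cams.camera_info(c); print(i["fx"],np.linalg.inv(i["view"]).round(3))
print(readout.state())
E
```

```text
top mains_rocker 0.73 [266.0, 187.2, 284.4, 209.6] 316 [0.5525 0.0912 0.0716]
top direction_rocker 0.77 [294.5, 196.8, 319.0, 213.0] 264 [0.5465 0.0236 0.072 ]
top start_button 0.31 [393.9, 153.9, 410.9, 175.4] 340 [ 0.6275 -0.1827  0.1034]
top stop_button 0.33 [301.6, 199.0, 317.6, 210.1] 264 [0.5465 0.0221 0.0719]
top knob_pointer 0.65 [329.0, 197.9, 344.1, 213.0] 189 [ 0.541  -0.0393  0.0794]
396.86963147228823 [[-0.002 -0.994  0.106  0.475]
 [-1.     0.001 -0.017  0.006]
 [ 0.016 -0.106 -0.994  0.924]
 [ 0.     0.     0.     1.   ]]
side mains_rocker 0.6 [312.0, 214.5, 334.5, 232.7] 193 [0.5536 0.0936 0.0725]
side direction_rocker 0.6 [327.0, 195.1, 339.1, 212.7] 197 [0.5473 0.0252 0.0721]
side stop_button 0.45 [341.6, 167.2, 347.1, 174.7] 67 [ 0.5355 -0.1032  0.0761]
side knob_pointer 0.41 [330.9, 182.0, 345.8, 191.6] 151 [ 0.5405 -0.0343  0.0774]
439.94143435885707 [[-0.986 -0.101  0.135  0.451]
 [-0.168  0.58  -0.797  0.804]
 [ 0.002 -0.809 -0.588  0.677]
 [ 0.     0.     0.     1.   ]]
{'clock': 0.6, 'q': array([ 1.02697644e+00,  2.75871751e-01,  1.50488533e+00,  5.59489620e-05,
        1.36066325e+00, -1.20986526e-01]), 'joint_vel': array([-0.00157113, -0.00032266, -0.00187869,  0.00143204, -0.00258781,
       -0.00088625]), 'tau': array([-8.21378489e-04, -4.16392994e+01, -2.45985425e+01, -1.67364001e-04,
        3.92466272e-04, -8.69851988e-06]), 'eef_pos': array([0.23595541, 0.52441155, 0.25035   ]), 'eef_rot': array([ 3.14141498e+00, -3.35221967e-05,  2.71874764e+00]), 'contact_force': array([ 0.73033083, -0.60914188,  0.80988557]), 'ft_torque': array([-0.03779819,  0.0179554 ,  0.01594298]), 'grasp_force': 0.0, 'finger_gap': 0.08552885202653841}
```

Run:
```python
import numpy as np,cv2
a=np.load("top0.npz")["im"][130:240,240:440]; b=np.load("side0.npz")["im"][130:250,270:400]
cv2.imwrite("pics/ct.png",cv2.resize(a,None,fx=4,fy=4,interpolation=2)); cv2.imwrite("pics/cs.png",cv2.resize(b,None,fx=5,fy=5,interpolation=2)[:600])
```

```text
(no output)
```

View pics/top0.png

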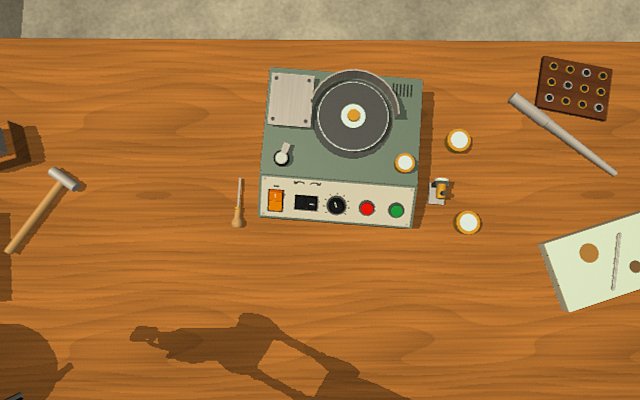

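View pics/ct.png

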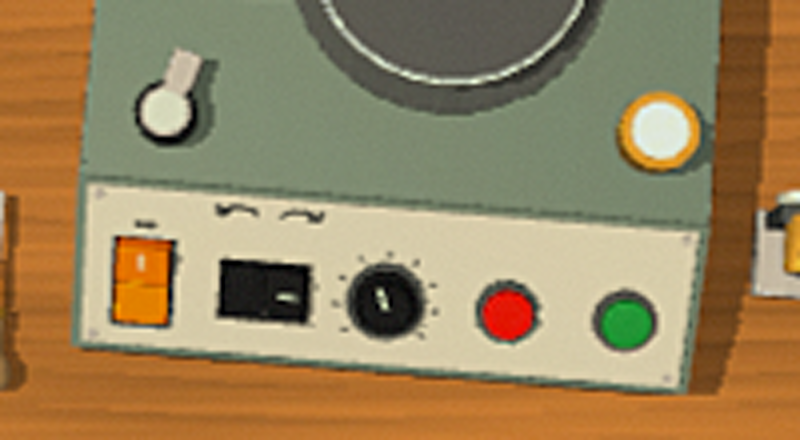

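View pics/cs.png

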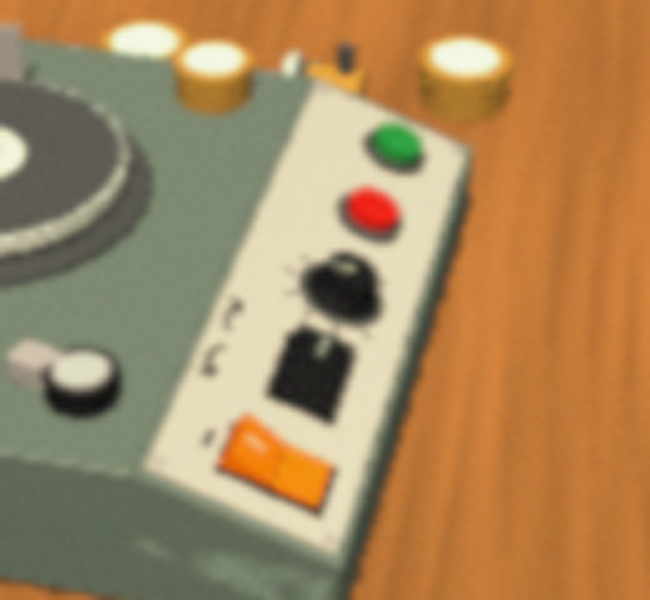

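The controls show clearly: orange rocker at (275,200), black rocker (306,205), knob (336,205), red (367,208) and green (396,211). Its look-alikes (the tins) aren't needed. Next I'll fit the panel frame from both cameras.

```bash
cat > fit.py <<'E'
from h import *
def seg(c):
    z=np.load(f"{c}0.npz"); im,d=z["im"],z["d"]; W=world(c,d); hsv=cv2.cvtColor(im,cv2.COLOR_BGR2HSV)
    H,S,V=[hsv[...,k].astype(int) for k in range(3)]
    roi=(W[...,0]>.47)&(W[...,0]<.62)&(W[...,1]>-.2)&(W[...,1]<.125)&(W[...,2]>.04)&(d>0)
    def comp(m):
        n,l,s,_=cv2.connectedComponentsWithStats((m&roi).astype(np.uint8)); return l==1+s[1:,4].argmax()
    o={"panel":comp((S<75)&(V>140)),"green":comp((H>55)&(H<80)&(S>150)),"red":comp(((H<4)|(H>176))&(S>180)),"orange":comp((H>4)&(H<20)&(S>200)&(W[...,1]>.06))}
    n,l,s,ce=cv2.connectedComponentsWithStats(((V<60)&roi).astype(np.uint8))
    for name,y in(("dir",.024),("knob",-.038)):
        k=1+np.argmin([np.hypot(*(W[l==j][:,:2].mean(0)-[.545,y]))-.0001*s[j,4] for j in range(1,n)]); o[name]=l==k
    return W,o
if __name__=="__main__":
  for c in("top","side"):
    W,o=seg(c); p=W[cv2.erode(o["panel"].astype(np.uint8),np.ones((3,3)))>0]
    for _ in range(3):
        m=p.mean(0); n=np.linalg.svd(p-m,full_matrices=False)[2][2]; n*=np.sign(n[2]); p=p[abs((p-m)@n)<.003]
    r=W[o["green"]].mean(0)-W[o["orange"]].mean(0); r-=r@n*n; y=-r/np.linalg.norm(r); x=np.cross(y,n)
    print(c,"n",n.round(4),"tilt",np.degrees(np.arccos(n[2])).round(2),"yaw",np.degrees(np.arctan2(y[1],y[0])-np.pi/2).round(2),"std",((p-m)@n).std().round(4))
    for k in o:
        q=(W[o[k]]-m)@np.c_[x,y,n]; print(k,o[k].sum(),W[o[k]].mean(0).round(4),"loc mean",q.mean(0).round(4),"mid",((np.percentile(q,2,0)+np.percentile(q,98,0))/2).round(4),"ext",np.ptp(q,axis=0).round(3))
E
python3 fit.py
```

```text
top n [-0.3416  0.026   0.9395] tilt 20.03 yaw -4.8 std 0.0013
panel 4529 [ 0.553  -0.0446  0.0697] loc mean [-0.0005  0.0033 -0.    ] mid [-0.0035  0.0095 -0.    ] ext [0.091 0.328 0.011]
green 117 [ 0.5297 -0.1689  0.0759] loc mean [-0.0103 -0.1224  0.0106] mid [-0.0107 -0.123   0.0093] ext [0.024 0.025 0.012]
red 120 [ 0.5345 -0.1051  0.0762] loc mean [-0.0108 -0.0585  0.0108] mid [-0.0109 -0.0587  0.0095] ext [0.025 0.024 0.011]
orange 276 [0.5531 0.0909 0.0722] loc mean [-0.0103  0.1385  0.0058] mid [-0.011   0.139   0.0062] ext [0.046 0.03  0.017]
dir 294 [0.5483 0.0265 0.0716] loc mean [-0.0098  0.0738  0.0052] mid [-0.0106  0.0731  0.0058] ext [0.031 0.048 0.016]
knob 207 [ 0.5405 -0.0402  0.0775] loc mean [-0.0098  0.0067  0.0117] mid [-0.0119  0.0062  0.0102] ext [0.035 0.036 0.02 ]
side n [-0.3411  0.0281  0.9396] tilt 20.01 yaw -4.64 std 0.0011
panel 2504 [ 0.5566 -0.0203  0.0705] loc mean [-0.0019  0.0005 -0.    ] mid [-0.005  -0.0139 -0.0002] ext [0.095 0.331 0.024]
green 34 [ 0.5311 -0.1636  0.0762] loc mean [-0.0129 -0.1445  0.0099] mid [-0.0128 -0.1457  0.0093] ext [0.019 0.018 0.007]
red 52 [ 0.5361 -0.1009  0.0758] loc mean [-0.0132 -0.0815  0.0096] mid [-0.0131 -0.0844  0.009 ] ext [0.022 0.02  0.01 ]
orange 167 [0.5537 0.0957 0.0721] loc mean [-0.0129  0.1159  0.0056] mid [-0.013   0.1145  0.0064] ext [0.043 0.026 0.012]
dir 148 [0.5484 0.0299 0.0715] loc mean [-0.013   0.0498  0.005 ] mid [-0.0131  0.0479  0.005 ] ext [0.026 0.041 0.011]
knob 100 [ 0.5411 -0.0302  0.0756] loc mean [-0.0139 -0.0107  0.0097] mid [-0.0132 -0.0129  0.0096] ext [0.031 0.025 0.019]
```

```bash
cat > act.py <<'E'
from h import *
from scipy.spatial.transform import Rotation as Ro
yaw=np.radians(-4.7); M=Ro.from_euler("zy",[0,0]).as_matrix()
M=Ro.from_euler("xyz",[0,-np.radians(20),yaw]).as_matrix()   # panel axes x,y,n in columns
X,Y,N=M.T; P0=np.array([.553,-.0446,.0697])
def onpanel(p): p=np.array(p); return p-((p-P0)@N)*N
C={"mains":onpanel([.5532,.0922,.0722]),"dir":onpanel([.5484,.0272,.0716]),"start":onpanel([.5300,-.1677,.076])}
T={"mains":C["mains"]+.0145*X,"dir":C["dir"]-.0145*Y,"start":C["start"]}
AX={"mains":X,"dir":Y,"start":X}
def ori(k,s):
    tx=s*AX[k]; return Ro.from_matrix(np.c_[tx,np.cross(-N,tx),-N]).as_euler("xyz")
def tcp(k,h): return T[k]+(h+bot.finger_overhang)*N
def pick(k):
    q0=readout.state()["q"]; best=None
    for s in(1,-1):
        q=bot.solve_ik(tcp(k,.04),ori(k,s))
        if q is not None and (best is None or abs(q-q0).max()<best[0]): best=(abs(q-q0).max(),s,q)
    return best
def hgt(k): return float((readout.state()["eef_pos"]-T[k])@N-bot.finger_overhang)
def press(k,lo,cN):
    b=pick(k); o=ori(k,b[1]); print(k,"s",b[1],"dq",b[0].round(2))
    bot.reach(tcp(k,.04),o); bot.movel(tcp(k,.018),max_speed=.08); bot.wait(.2)
    hit=bot.movel(tcp(k,lo),max_speed=.015,contact_N=cN); s=readout.state()
    print("hit",hit,"h",round(hgt(k),4),"F",s["contact_force"].round(1),"along n",round(float(s["contact_force"]@N),1))
    bot.wait(.3); print("h",round(hgt(k),4)); bot.movel(tcp(k,.04),max_speed=.08); print("clock",readout.state()["clock"])
E
python3 - <<'E'
from act import *
print(N,T,[pick(k) for k in T])
fingers.close_gripper(); print(readout.state()["finger_gap"])
press("mains",.003,14)
im,d=cams.get_image("side"); cv2.imwrite("pics/s1.png",cv2.resize(im[130:250,270:400],None,fx=5,fy=5,interpolation=2))
E
```

```text
[-0.34087006  0.02802462  0.93969262] {'mains': array([0.56886409, 0.09091218, 0.07141324]), 'dir': array([0.54904086, 0.01259839, 0.066558  ]), 'start': array([ 0.53351445, -0.16798894,  0.06631154])} [(np.float64(1.2206535052974072), -1, array([ 0.07561111,  0.2176583 ,  1.99379536, -0.09706092,  0.58723818,
       -1.34164003])), (np.float64(1.1381438681926352), 1, array([-0.11116742,  0.18208461,  2.06071797,  0.01906602,  0.54994163,
       -0.04363605])), (np.float64(1.5678189085345042), 1, array([-0.54084246,  0.20104541,  2.03484009,  0.26866897,  0.60728282,
        0.91385393]))]
-0.00021030956185040718
mains s -1 dq 1.22
hit True h 0.0043 F [-1.7 -0.4  3.8] along n 4.1
h 0.0042
clock 5.775
```

View pics/s1.png

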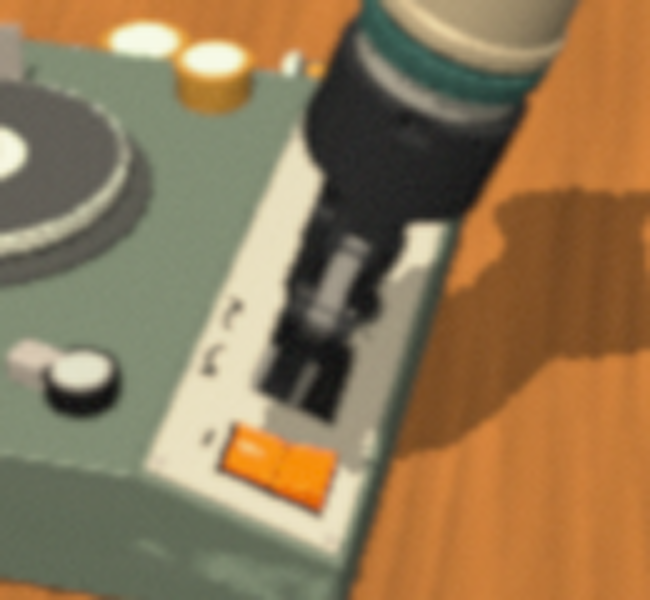

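The mains rocker has tipped: its far end is down and its near end is up. I'll press it again to check it is fully home, because the force reading was low.

Run:
```python
from act import *
k="mains"
bot.movel(tcp(k,.012),max_speed=.08); bot.wait(.3); f0=readout.state()["contact_force"]
for h in(.008,.007,.006,.005,.004,.003,.002,.001):
    bot.movel(tcp(k,h),max_speed=.02); bot.wait(.1); s=readout.state(); f=(s["contact_force"]-f0)@N
    print(h,round(hgt(k),4),round(float(f),1))
    if f>18: break
bot.movel(tcp(k,.04),max_speed=.1); print(readout.state()["clock"])
```

```text
0.008 0.008 -0.2
0.007 0.007 -0.1
0.006 0.006 0.4
0.005 0.005 0.1
0.004 0.0043 4.5
0.003 0.0041 12.8
0.002 0.004 21.8
9.7083
```

Hard stop at h≈4.2 mm, so mains is fully on. Next is the direction rocker, with the same depth and a firm hold.

```bash
cat >> act.py <<'E'
def push(k,hs,fmax=18):
    b=pick(k); o=ori(k,b[1]); print(k,"s",b[1],"dq",b[0].round(2))
    bot.reach(tcp(k,.04),o); bot.movel(tcp(k,.018),max_speed=.08); bot.wait(.3); f0=readout.state()["contact_force"]
    for h in hs:
        bot.movel(tcp(k,h),max_speed=.02); bot.wait(.1); f=(readout.state()["contact_force"]-f0)@N
        print(h,round(hgt(k),4),round(float(f),1))
        if f>fmax: break
    bot.movel(tcp(k,.04),max_speed=.08); print("clock",readout.state()["clock"])
E
python3 - <<'E'
from act import *
push("dir",[.011,.009,.007,.006,.005,.004,.003,.002,.001])
bot.reach(tcp("start",.05),ori("start",pick("start")[1]))
im,d=cams.get_image("side"); cv2.imwrite("pics/s2.png",cv2.resize(im[130:250,270:400],None,fx=5,fy=5,interpolation=2))
E
```

```text
dir s 1 dq 1.3
0.011 0.0109 0.6
0.009 0.009 0.8
0.007 0.0069 1.0
0.006 0.006 1.5
0.005 0.005 1.2
0.004 0.0042 6.6
0.003 0.0041 16.5
0.002 0.004 25.8
clock 15.2917
```

View pics/s2.png

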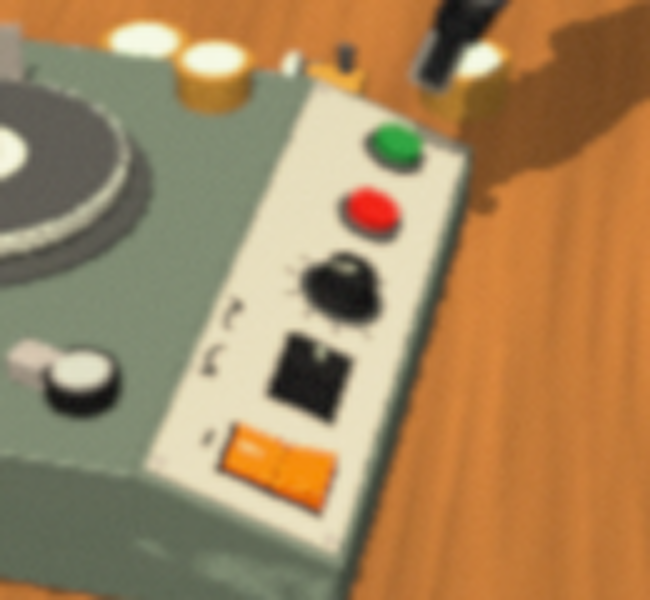

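The direction rocker's right end is down at the same hard stop (mark at (320,352)), and both buttons are out. Now start.

Run:
```python
from act import *
push("start",[.012,.010,.008,.0065,.0055,.005,.004,.003],14)
bot.movel(tcp("start",.12),max_speed=.15)
bot.reach([.3,-.35,.3],ori("start",pick("start")[1])); bot.wait(.3)
for c in("side","top"):
    im,d=cams.get_image(c); np.savez(f"{c}0.npz" if 0 else f"{c}1.npz",im=im,d=d)
    W=world(c,d); D=np.load(f"{c}0.npz")["d"]; W0=world(c,D)
    Q=(W-C["mains"])@M; Q0=(W0-C["mains"])@M
    for k in C:
        for a,n in((X,"x"),(Y,"y")):
            for s in(1,-1):
                p=(C[k]+s*(.014 if k!="start" else 0)*a-C["mains"])@M
                f=lambda q: (np.median(q[(np.hypot(q[...,0]-p[0],q[...,1]-p[1])<.005)&(q[...,2]>-.01)&(q[...,2]<.025)][:,2])*1e3).round(1)
                print(c,k,n,s,f(Q0),"->",f(Q))
a=np.load("top1.npz")["im"][130:240,240:440]; cv2.imwrite("pics/t3.png",cv2.resize(a,None,fx=4,fy=4,interpolation=2))
print(readout.state()["clock"])
```

```text
start s 1 dq 0.02
0.012 0.0119 -0.4
0.01 0.0101 0.2
0.008 0.0081 2.2
0.0065 0.0066 3.9
0.0055 0.0057 5.5
0.005 0.0056 9.3
0.004 0.0054 18.5
clock 20.4833
side mains x 1 10.5 -> 4.9
side mains x -1 4.9 -> 9.1
side mains y 1 1.4 -> 2.3
side mains y -1 5.3 -> 4.6
side dir x 1 1.0 -> 2.3
side dir x -1 4.2 -> 2.6
side dir y 1 4.3 -> 10.3
side dir y -1 7.7 -> 5.7
side start x 1 9.9 -> 11.2
side start x -1 9.9 -> 11.2
side start y 1 9.9 -> 11.2
side start y -1 9.9 -> 11.2
top mains x 1 9.9 -> 4.6
top mains x -1 4.9 -> 8.5
top mains y 1 1.5 -> 1.0
top mains y -1 4.1 -> 3.9
top dir x 1 1.6 -> -0.0
top dir x -1 5.8 -> 4.7
top dir y 1 3.8 -> 9.1
top dir y -1 8.8 -> 4.9
top start x 1 10.1 -> 10.4
top start x -1 10.1 -> 10.4
top start y 1 10.1 -> 10.4
top start y -1 10.1 -> 10.4
22.6583
```

View pics/t3.png

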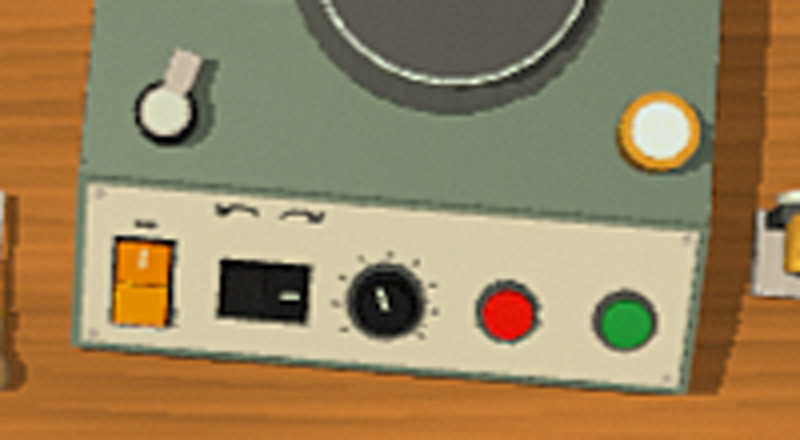

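Both rockers are fully over: the pressed ends dropped from about 10 to 4.7 mm and from 8.8 to 4.9 mm. The start button reached its stop and is back out. The knob, red button, tin and loupe look unchanged.

```bash
python3 -c "
from workcell import hand_in; print(hand_in())"
```

```text
the job is handed in; nothing more can be done
None
```

I switched the mains on, tipped the direction rocker fully to reverse, then pressed the start button to its stop and let it spring back. I moved nothing else and handed the job in at about 23 s of the 48 s limit.

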